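# Stand the water-test colour chart behind the sample

## Robot

A 7-joint arm with a two-finger parallel gripper is mounted at the origin on the work surface. World frame = base frame: x ahead of the robot, y to its left, z up, the work surface at z = 0. Lengths are in m, angles in rad, forces in N, time in s.
With the tool pointing down it reaches from about 0.4 to 0.85 m from the base axis. Payload 10.4 kg.
Tool frame: the origin (TCP) lies at the very end of the fingers, on their centre line; the grasp point (between the pads) lies 19 mm behind it; z points along the fingers, y is the line along which they close (so a half turn about z gives the same grasp; the last joint's range is limited). The gripper opens to 87 mm and grips with 3 to 60 N. Pads are 19 mm wide; open, the fingers measure 117 mm over their backs; the gripper's body (75 mm by 190 mm) begins 51 mm behind the grasp point.
Start: joints at [-1.323, 0.332, -0.065, 1.46, 0.022, 1.35, -0.088], TCP at [0.167, 0.602, 0.223] pointing down, gripper open.
Joint ranges: [-2.6, 2.6], [-0.5, 2.12], [-1.47, 1.34], [0.16, 2.42], [-1.27, 4.41], [0.06, 2.06], [-2.6, 2.6]. Speed limits (rad/s): [2.22, 2.22, 2.79, 2.79, 3.14, 3.14, 3.14].

## Interface

Orientations are given as a unit quaternion [x, y, z, w].
In Python, from bench import * gives the robot as it stands.
- The arm moves only by the tool step_arm, never from a script. Its arguments are lists of equal length, an entry for each row: "delta_pos": the shift along the world's x, y, z in units of 25 mm (1.0 is 25 mm), a list of three; "turn": the turn about the world's z in units of 0.12 rad (1.0 is 0.12 rad). In form: {"delta_pos": [[tx, ty, tz], ...], "turn": [turn, ...]}. A call has 1 to 12 rows; each row shifts and turns the commanded pose from where the row before left it; what a row does not reach is not made up. A row lasts 1/10 s, in which the tool goes at most 50 mm and 8.59 degrees, less where a joint would pass 70% of its speed; a pose out of reach is approached as far as the arm can. A call with a number of a shift or a turn outside -1 to 1 is refused whole. A call with a gripper value outside its range is refused whole. "grip" is the closure, from 0 (fully open) to 1 (shut), set as the call begins (left out, the last holds). The fingers move at their own pace and stop on an object; "newtons" is the grip in N (left out, the last holds). Time passes only in rows, so rows that do not move let the fingers close. It gives the time, the measured TCP pose, the force, the opening and the grip force at its end, in the units of the state.
- read_state(): the state, without advancing time (a new reading comes with each control period).
- camera(name): name is "side" or "top" or "wrist"; returns a dict with "image" (400x640x3 uint8, red, green, blue), "z_map" (400x640 float32, m along the optical axis (not along the pixel's ray), 0 where there is no reading), "mtx" (3x3 intrinsics, pixels), "view" (4x4, takes a point from world to camera coordinates). Camera axes: x right, y up, looking along -z (the intrinsics and any distortion apply to the point x, -y, -z); pixel columns grow to the right and rows downward; lengths in m; the calibration is good to about 2 mm. A picture is of the moment at which its call begins.
- close_job(): hands the job in; it is judged then, once.
The state is a dict: "time": time; "joint_positions": joint angles; "joint_vel": joint speeds; "joint_torque": joint torques, N m; "ee_pos": TCP position; "eef_rot": TCP orientation; "ft_force": force on the tool from outside, world axes, zero at the start; "torque": the same for the moment, N m; "width": finger opening in m; "grip_force": force on a finger pad.
Only numpy, scipy, OpenCV 4.12 (cv2) and the standard library are available. Lean on these libraries where they do the work, as an engineer would, in place of code of your own. Each camera call takes 0.05 s, during which the arm holds its last target. There are 200 camera calls.

## Task

The colour chart has dried face-down in the rack. Unfold the leg on its back all the way, then take the chart out and stand it upright on its lower edge and leg, wholly on the blue mat, straight behind the sample bottle (on the robot's side of it) and square to the mat, its coloured face towards the bottle and the operator beyond. Set it down on the mat before letting go, and do not disturb the sample, the dropper or the jar.

Things in the scene. Friction and masses are not known exactly. Their poses are not given: they have to be found in the camera images.
- chart: Colour chart: rigid panel 190 tall, 130 wide, 12 mm thick, 0.3 kg; white, black corners; colour fields on its face, grey back with folding leg. Origin: middle of its lower edge, mid-thickness, on the underside. z runs up the panel, +x out of its back (face: -x), y along the lower edge. Starts in the rack, back upwards, leaning 0.52 rad (30 deg) from vertical towards its face, lower edge 45 mm up.
- chart_mid (a point): Centre of the chart panel (95 mm up from its lower edge, mid-thickness); axes as the chart's.
- chart_top (a point): Middle of the chart's top edge, mid-thickness; axes as the chart's. The top 45 mm of the panel are clear of rack and hinge on both sides, to be gripped across the 12 mm thickness.
- leg_hinge (a point): On the hinge axis of the leg at the chart's back: 126 mm up from the lower edge, 14 mm behind mid-thickness (8 mm off the back). The axis runs along the chart's y.
- foot (a point): Centre of the red foot at the leg's free end: a block 32 mm wide (along the chart's y), 18 mm long (along the leg), 16 mm thick, 110 mm from the hinge. Folded, it lies by the chart's lower edge, 3 mm clear of the back, standing 19 mm proud; pinch it across its 32 mm width. The leg above it is a dark strip 26 mm wide, 5 mm thick.
- leg (a joint): Folding leg: 0 folded flat, 0.56 rad fully open at its stop; the foot swings away from the back. Friction hinge (about 0.5 N at the foot): stays where it is left. Starts folded or ajar (up to 0.1). Standing on lower edge and foot with the leg fully open, the chart leans back 0.325 rad (18.6 deg) from vertical, the foot 70 mm behind the lower edge.
- rack: Fixed stainless wire drying rack over a white drip tray 140 x 160 mm. Two bent 8 mm bars, 56 mm either side of its middle: J-hooks hold the chart's lower edge (9 mm up its back), then slope up under its face for 112 mm towards the rack's -x, 141 mm high. Origin on the bench below the chart's lower edge; -x points about away from the robot. The chart comes out along its own plane.
- mat: Blue test mat, 280 mm (its x) by 220 mm (its y), 3 mm thick, fixed flat on the bench. Origin: centre of its underside; +x points away from the robot, to the edge where the operator stands; it may be turned a little.
- sample_mid (a point): Sample bottle: clear glass, pink sample, white cap, 60 mm diameter, 100 mm tall, 0.26 kg, standing on the mat 95 to 110 mm from its centre, away from the robot (mat's +x). Point: on its axis, 50 mm up. To be left where it stands.
- dropper_mid (a point): Amber dropper bottle with black bulb, 30 mm diameter, 82 mm tall, on the mat beside the sample. Point on its axis, 41 mm up. Bystander.
- jar_mid (a point): Jar with blue lid, 60 mm diameter, 75 mm tall, on the bench between rack and mat. Point on its axis, 37 mm up. Bystander.
Things that resemble listed ones, but are neither listed nor needed, are in the scene too. Leave any yellow look-alike of the part that bears sample_mid alone.

How it is judged:
By the outcome, as a careful person would: the job done as asked, in the order asked, and still so for the second after the job is handed in, with the robot touching nothing.
It also fails if it takes over 54 s, if anything falls off the work surface, if the arm or the gripper's body presses on something with over 40 N, if the wrist force passes 120 N, or if a joint passes its speed limit or range.

## Working session

There is one attempt and no reset: what is moved stays moved. The work goes in short steps, Python scripts to look and compute and a tool call to move; the robot and the scene stay as the last step left them, time stands still between calls to the robot, and variables do not carry over. Pictures are saved under pics/ and viewed, at most 10 in all, crops included, and the job is handed in when it is done.

Besides the shell and the picture viewer there is one more tool, called after "Request:" by a JSON object that holds its "method" and its "body", one argument or row to a line. step_arm: Moves the arm, as the interface text tells. Shifts and turns lie within -1 to 1; 1 stands for 25 mm of shift or 0.12 rad of turn. Its arguments: {"type":"object","properties":{"delta_pos":{"type":"array"},"turn":{"type":"array"},"grip":{"type":"number"},"newtons":{"type":"number"}},"required":["delta_pos","turn"]}

```bash
mkdir -p pics; ls; python3 - <<'E'
from bench import *
import cv2,numpy as np
s=read_state();print(s)
for n in ["side","top"]:
    c=camera(n);cv2.imwrite(f"pics/{n}0.png",c["image"][:,:,::-1]);np.savez(f"pics/{n}0.npz",**c)
    print(n,c["mtx"],c["view"])
E
```

```text
pics
{'time': 0.0, 'joint_positions': array([-1.32257689,  0.33284426, -0.06468097,  1.46095351,  0.02161912,
        1.34992816, -0.08851428]), 'joint_vel': array([ 0.00134598, -0.00111849,  0.00078831,  0.00104463,  0.00198472,
       -0.00052855,  0.00011871]), 'joint_torque': array([ 2.57849852e-04, -6.23254824e+01,  2.45334639e-02, -3.89904070e+01,
       -6.13957574e-02,  3.97933682e-02,  1.14402501e-04]), 'ee_pos': array([0.1671175 , 0.60182596, 0.22176534]), 'eef_rot': array([ 1.34999633e-01,  9.90845388e-01, -7.16919161e-04, -5.02555298e-05]), 'ft_force': array([ 0.29679928,  0.1264499 , -0.22135847]), 'torque': array([-0.00866508, -0.07075201, -0.0045794 ]), 'grip_force': 0.0, 'width': 0.08742364244656557}
side [[456.68216832   0.         317.08066873]
 [  0.         456.68216832 198.87580545]
 [  0.           0.           1.        ]] [[ 0.99577367 -0.08936948 -0.02116336 -0.57174333]
 [ 0.07792763  0.7002371   0.70964448 -0.1627813 ]
 [-0.04860118 -0.7082945   0.70424202 -0.92363987]
 [ 0.          0.          0.          1.        ]]
top [[379.77171527   0.         309.86961994]
 [  0.         379.77171527 198.78973205]
 [  0.           0.           1.        ]] [[-0.01225244 -0.99985156  0.0121132   0.04302103]
 [ 0.99741317 -0.01136266  0.07097787 -0.59361626]
 [-0.0708297   0.01295152  0.99740434 -1.04754848]
 [ 0.          0.          0.          1.        ]]
```

View pics/side0.png

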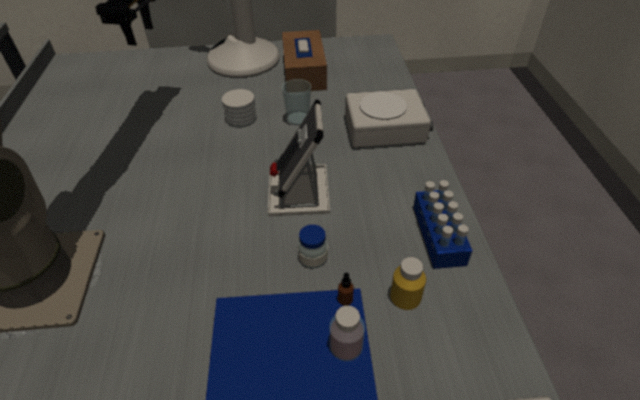

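View pics/top0.png

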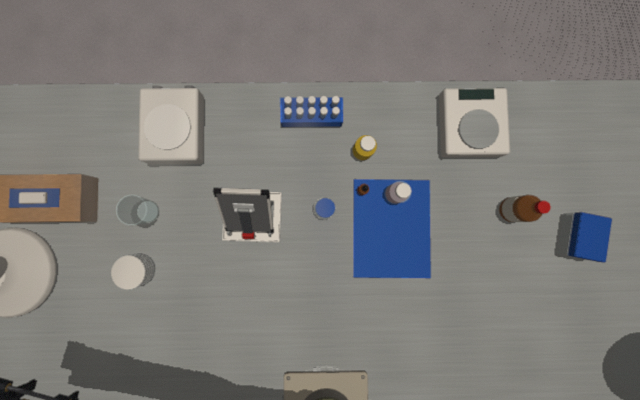

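The side view shows the chart in the rack at (300,155), the red foot at (273,169), the jar at (312,245), the dropper at (346,290), the sample at (347,333) and the mat at (290,345). The top view shows the chart at (245,212), the foot at (248,236), the jar at (325,208), the dropper at (363,189), the sample at (400,192) and the mat at (392,228).

Two bottles could be the sample. The one at top (400,192) is clear with pink and stands on the mat, so it fits. The yellow look-alike at top (366,146) stands off the mat. I'll confirm this in a crop while measuring.

```bash
cat > h.py <<'E'
import numpy as np,cv2
def load(n): return dict(np.load(f"pics/{n}.npz"))
def xyz(c):
    z=c["z_map"].astype(float);K=c["mtx"];v,u=np.mgrid[:z.shape[0],:z.shape[1]]
    P=np.stack([(u-K[0,2])/K[0,0]*z,-(v-K[1,2])/K[1,1]*z,-z],-1)
    R,t=c["view"][:3,:3],c["view"][:3,3]
    W=(P-t)@R; W[z==0]=np.nan; return W
def box(W,lo,hi): return np.all((W>lo)&(W<hi),-1)
def hsv(c): return cv2.cvtColor(c["image"],cv2.COLOR_RGB2HSV)
def circ(p):
    A=np.c_[2*p[:,:2],np.ones(len(p))];s=np.linalg.lstsq(A,(p[:,:2]**2).sum(1),rcond=None)[0]
    return s[:2],np.sqrt(s[2]+s[:2]@s[:2])
def proj(c,p):
    q=c["view"][:3,:3]@p+c["view"][:3,3];return c["mtx"][:2]@np.array([q[0]/-q[2],-q[1]/-q[2],1])
E
python3 - <<'E'
from h import *
np.set_printoptions(precision=4,suppress=True)
for n in ["top0","side0"]:
    c=load(n);W=xyz(c);H=hsv(c);h,s,v=H[...,0],H[...,1],H[...,2];print(n)
    blue=(h>105)&(h<128)&(s>150)
    m=blue&(abs(W[...,2])<.02)&box(W,[.3,-.5,-.1],[.8,0.,.1])
    r=cv2.minAreaRect(W[m][:,:2].astype(np.float32)*1000);print("mat",r,np.median(W[m][:,2]))
    red=((h<6)|(h>174))&(s>150)&(v>50)&box(W,[.3,.05,.02],[.8,.4,.25])
    p=W[red];print("red",red.sum(),p.mean(0),p.min(0),p.max(0))
    i=cv2.connectedComponents((box(W,[.3,-.5,.02],[.85,.05,.15])).astype(np.uint8))
    for k in range(1,i[0]):
        q=W[i[1]==k]
        if len(q)>25:
            t=q[q[:,2]>np.percentile(q[:,2],99)-.006]
            print("obj",len(q),"top mean",t.mean(0),"circ",circ(q[q[:,2]>.025]) , "zmax",q[:,2].max())
    m=box(W,[.3,.05,.03],[.8,.4,.3]);q=W[m];print("chart region",m.sum(),q.min(0),q.max(0))
    # RANSAC plane
    rng=np.random.default_rng(0);best=0
    for _ in range(600):
        a=q[rng.choice(len(q),3,False)];nn=np.cross(a[1]-a[0],a[2]-a[0]);nn/=np.linalg.norm(nn)+1e-12
        o=abs((q-a[0])@nn)<.003
        if o.sum()>best: best=o.sum();O=o
    z=q[O];nn=np.linalg.svd(z-z.mean(0),full_matrices=False)[2][2];nn*=np.sign(nn[2])
    print("plane",best,nn,z.mean(0),"lean",np.arcsin(nn[2]),"yaw n",np.arctan2(nn[1],nn[0]))
    yv=np.array([-nn[1],nn[0],0]);yv/=np.linalg.norm(yv);uv=np.cross(nn,yv);print("u",uv)
    a=z@yv;b=z@uv
    print("y ext",np.percentile(a,[0,1,99,100]),"u ext",np.percentile(b,[0,1,99,100]),"n",(z@nn).mean())
    ab=np.c_[a,b].astype(np.float32)*1000;print(cv2.minAreaRect(ab))
t=load("top0")["image"];s=load("side0")["image"]
a=cv2.resize(t[110:290,200:450],(800,576),interpolation=3)
cv2.imwrite("pics/crop1.png",np.clip(a[:,:,::-1]*1.7,0,255))
E
```

```text
top0
mat ((509.0711364746094, -196.26589965820312), (216.30349731445312, 276.227783203125), 88.82362365722656) 0.0038099732363149896
red 60 [0.4951 0.2011 0.0786] [0.4879 0.1881 0.0682] [0.5016 0.2141 0.0857]
obj 671 top mean [ 0.8285 -0.0017  0.0929] circ (array([ 0.8295, -0.0033]), np.float64(0.03359695372126887)) zmax 0.0977573883697632
obj 3212 top mean [ 0.7805 -0.4287  0.0655] circ (array([ 0.7785, -0.4157]), np.float64(0.06351011348411774)) zmax 0.07159376220839342
obj 440 top mean [ 0.7358 -0.1165  0.1011] circ (array([ 0.7323, -0.1135]), np.float64(0.02082042275498778)) zmax 0.1063535937366641
obj 460 top mean [ 0.609  -0.2059  0.104 ] circ (array([ 0.6071, -0.2011]), np.float64(0.020575366315559798)) zmax 0.10887703230049285
obj 105 top mean [ 0.6198 -0.1114  0.0856] circ (array([ 0.6197, -0.1106]), np.float64(0.01059460510642399)) zmax 0.08902375860489525
obj 377 top mean [ 0.5675 -0.0018  0.0762] circ (array([ 0.5663, -0.0005]), np.float64(0.02071470673924645)) zmax 0.08185113827537382
chart region 3506 [0.4879 0.1342 0.0301] [0.7999 0.3998 0.2158]
plane 1742 [-0.8665  0.
[... 1019 characters left out ...]
0.009367237014912577)) zmax 0.08488067164476883
obj 1471 top mean [ 0.607  -0.2075  0.1021] circ (array([ 0.606 , -0.2134]), np.float64(0.020170740015426104)) zmax 0.10538082565593399
chart region 3674 [0.4858 0.1318 0.0301] [0.7999 0.3999 0.2128]
plane 1307 [-0.8648  0.032   0.5011] [0.5568 0.1837 0.144 ] lean 0.5249085561671818 yaw n 3.104619787612799
u [ 0.5008 -0.0185  0.8654]
y ext [-0.2865 -0.2824 -0.1556 -0.1537] u ext [0.2823 0.2927 0.4793 0.4806] n -0.4034834776136751
((-220.7796630859375, 381.674072265625), (197.78707885742188, 132.5972900390625), 89.52808380126953)[ WARN:0@0.196] global loadsave.cpp:1063 imwrite_ Unsupported depth image for selected encoder is fallbacked to CV_8U.
```

View pics/crop1.png

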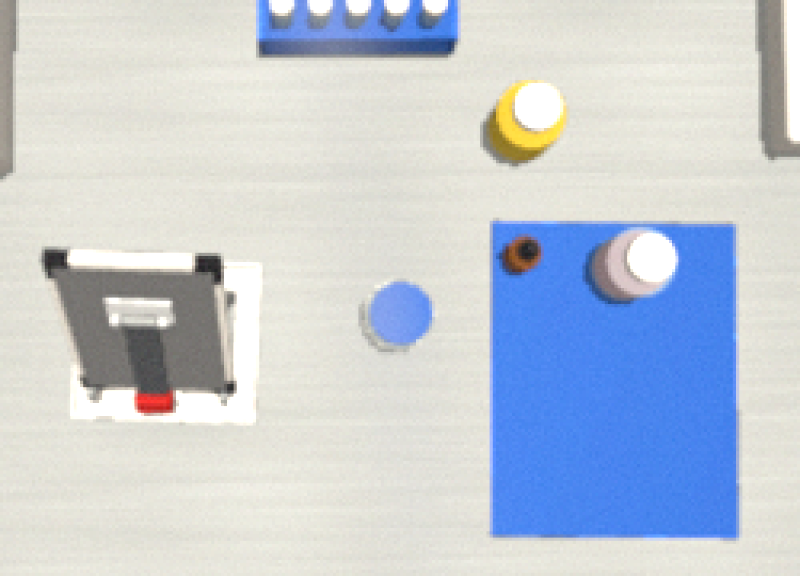

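The crop confirms it: the pink sample stands on the mat at crop (640,262), and the yellow look-alike at (530,120) stays untouched. The chart lies at a yaw of about -2.3° with its top edge at (.603,.199,.211). The foot is at about (.498,.201,.071) and slightly ajar. I'm moving above the foot now.

Request:
{"method": "step_arm", "body": {
  "delta_pos": [
    [0.72,-0.89,0.25],
    [0.72,-0.89,0.25],
    [0.72,-0.89,0.25],
    [0.72,-0.89,0.25],
    [0.72,-0.89,0.25],
    [0.72,-0.89,0.25],
    [0.72,-0.89,0.25],
    [0.72,-0.89,0.25],
    [0.72,-0.89,0.25],
    [0.72,-0.89,0.25],
    [0.72,-0.89,0.25],
    [0.72,-0.89,0.25]
  ],
  "turn": [0.14,0.14,0.14,0.14,0.14,0.14,0.14,0.14,0.14,0.14,0.14,0.14],
  "grip": 0.42
}}

```text
time: 1.3
ee_pos: [0.3837, 0.3341, 0.2976]
eef_rot: [0.034, 0.999, -0.0, -0.0]
ft_force: [1.0, 0.2, -0.5]
width: 0.0502
grip_force: 0.0
```

Request:
{"method": "step_arm", "body": {
  "delta_pos": [
    [0.72,-0.89,0],
    [0.72,-0.89,0],
    [0.72,-0.89,0],
    [0.72,-0.89,0],
    [0.72,-0.89,0],
    [0.72,-0.89,0],
    [0,0,0],
    [0,0,0]
  ],
  "turn": [0.14,0.14,0.14,0.14,0.14,0.14,0,0]
}}

```text
time: 2.1
ee_pos: [0.4911, 0.2015, 0.2972]
eef_rot: [-0.015, 1.0, -0.0, -0.0]
ft_force: [-0.3, 0.4, 0.7]
width: 0.0503
grip_force: 0.0
```

```bash
python3 - <<'E'
from bench import *
from h import *
np.set_printoptions(precision=4,suppress=True)
c=camera("wrist");np.savez("pics/w1.npz",**c);cv2.imwrite("pics/w1.png",c["image"][:,:,::-1])
W=xyz(c);H=hsv(c);h,s,v=H[...,0],H[...,1],H[...,2]
red=((h<6)|(h>174))&(s>150)&(v>40)&box(W,[.4,.1,.03],[.6,.3,.2]);p=W[red]
print("red",red.sum(),p.mean(0),np.percentile(p,[1,99],axis=0))
m=box(W,[.45,.1,.05],[.65,.3,.23]);q=W[m];print(m.sum(),q.min(0),q.max(0))
E
```

```text
red 277 [0.4918 0.2042 0.0768] [[0.4849 0.1896 0.0694]
 [0.5004 0.2189 0.0813]]
10138 [0.4839 0.137  0.0501] [0.6043 0.2681 0.2123]
```

View pics/w1.png

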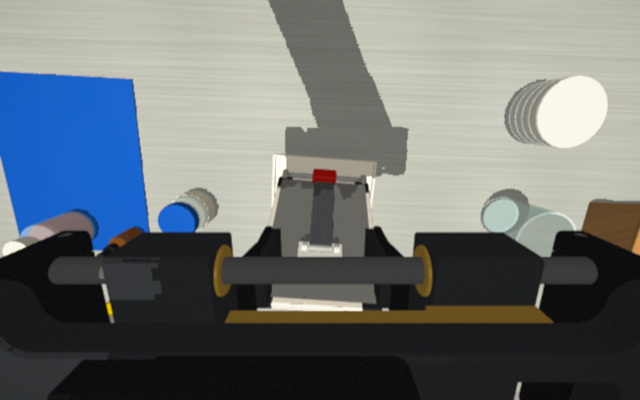

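The wrist view shows the red foot at (324,176), centred between the fingers at y ≈ .2035, with nothing in the way. Going down to pinch it.

Request:
{"method": "step_arm", "body": {
  "delta_pos": [
    [0.04,0.08,-1],
    [0,0,-1],
    [0,0,-1],
    [0,0,-1],
    [0,0,-1],
    [0,0,-1],
    [0,0,-1],
    [0,0,-1],
    [0,0,-0.7],
    [0,0,-0.4],
    [0,0,-0.3],
    [0,0,0]
  ],
  "turn": [0.09,0,0,0,0,0,0,0,0,0,0,0]
}}

```text
time: 3.35
ee_pos: [0.4917, 0.2041, 0.0622]
eef_rot: [-0.022, 1.0, -0.0, -0.0]
ft_force: [0.1, -0.4, -0.7]
width: 0.0504
grip_force: 0.0
```

Request:
{"method": "step_arm", "body": {
  "delta_pos": [
    [0,0,0],
    [0,0,0],
    [0,0,0],
    [0,0,0],
    [0,0,0],
    [0,0,0]
  ],
  "turn": [0,0,0,0,0,0],
  "grip": 1,
  "newtons": 10
}}

```text
time: 3.95
ee_pos: [0.4927, 0.2037, 0.063]
eef_rot: [-0.021, 1.0, 0.0, 0.001]
ft_force: [1.7, -0.5, 3.6]
width: 0.0325
grip_force: 9.9
```

The foot is pinched (32.5 mm wide). Now I'll swing it along its arc.

Request:
{"method": "step_arm", "body": {
  "delta_pos": [
    [-0.18,0.007,0.13],
    [-0.18,0.007,0.13],
    [-0.16,0.006,0.15],
    [-0.16,0.006,0.15],
    [-0.15,0.006,0.16],
    [-0.15,0.006,0.16],
    [-0.13,0.005,0.18],
    [-0.13,0.005,0.18],
    [-0.12,0.005,0.2],
    [-0.12,0.005,0.2],
    [0,0,0],
    [0,0,0]
  ],
  "turn": [0,0,0,0,0,0,0,0,0,0,0,0],
  "newtons": 7
}}

```text
time: 5.15
ee_pos: [0.4552, 0.2052, 0.1037]
eef_rot: [-0.021, 1.0, 0.0, 0.0]
ft_force: [0.0, -0.8, 0.5]
width: 0.0324
grip_force: 7.0
```

```bash
cat > leg.py <<'E'
from bench import *
from h import *
import sys
np.set_printoptions(precision=4,suppress=True)
n=np.array([-.8656,.0345,.4995]);u=np.array([.499,-.0198,.866]);L=np.array([.5085,.2025,.046])
for k in ["side","top"]:
    c=camera(k);np.savez(f"pics/{k}{sys.argv[1]}.npz",**c);W=xyz(c);H=hsv(c);h,s,v=H[...,0],H[...,1],H[...,2]
    red=((h<6)|(h>174))&(s>150)&(v>40)&box(W,[.4,.1,.03],[.6,.3,.25]);p=W[red]
    q=p-L;a=np.c_[q@n,q@u];print(k,red.sum(),"red mean",p.mean(0),"chart xn,zu",a.mean(0),np.percentile(a,[2,98],axis=0))
    m=box(W,[.49,.13,.12],[.62,.27,.23]);q=W[m]-L;o=abs(q@n-.006)<.012;z=W[m][o]
    if o.sum()>30:
        nn=np.linalg.svd(z-z.mean(0),full_matrices=False)[2][2];print("plane",o.sum(),nn*np.sign(nn[2]),"top",np.percentile(q[o]@u,99))
E
python3 leg.py 1
```

```text
leg.py:9: RuntimeWarning: Mean of empty slice.
  q=p-L;a=np.c_[q@n,q@u];print(k,red.sum(),"red mean",p.mean(0),"chart xn,zu",a.mean(0),np.percentile(a,[2,98],axis=0))
  ret = um.true_divide(
Traceback (most recent call last):
  File "leg.py", line 9, in <module>
    q=p-L;a=np.c_[q@n,q@u];print(k,red.sum(),"red mean",p.mean(0),"chart xn,zu",a.mean(0),np.percentile(a,[2,98],axis=0))
                                                                                          ~~~~~~~~~~~~~^^^^^^^^^^^^^^^^^
IndexError: index -1 is out of bounds for axis 0 with size 0
```

Request:
{"method": "step_arm", "body": {
  "delta_pos": [
    [-0.06,0.002,0.12],
    [0,0,0],
    [0,0,0]
  ],
  "turn": [0,0,0]
}}

```text
time: 5.5
ee_pos: [0.4538, 0.2051, 0.1065]
eef_rot: [-0.021, 1.0, -0.0, 0.0]
ft_force: [3.8, -0.8, -3.0]
width: 0.0326
grip_force: 6.9
```

Request:
{"method": "step_arm", "body": {
  "delta_pos": [
    [-0.06,0.002,0.12],
    [0,0,0],
    [0,0,0]
  ],
  "turn": [0,0,0]
}}

```text
time: 5.8
ee_pos: [0.4525, 0.2051, 0.1094]
eef_rot: [-0.021, 1.0, -0.0, 0.0]
ft_force: [6.4, -0.7, -4.1]
width: 0.0322
grip_force: 6.9
```

The pull rose to about 7.6 N, so the leg should be at its stop. I'll release, rise clear and check.

Request:
{"method": "step_arm", "body": {
  "delta_pos": [
    [0,0,0],
    [0,0,0],
    [0,0,0],
    [-0.3,0,0.5],
    [-0.5,0,1],
    [-0.5,0,1],
    [-0.5,0,1],
    [-0.5,0,1],
    [0,0,1],
    [0,0,1]
  ],
  "turn": [0,0,0,0,0,0,0,0,0,0],
  "grip": 0.42
}}

```text
time: 6.8
ee_pos: [0.394, 0.2053, 0.2733]
eef_rot: [-0.022, 1.0, 0.0, -0.0]
ft_force: [1.1, 0.1, -0.0]
width: 0.0504
grip_force: 0.0
```

```bash
sed -i 's/    q=p-L;a=np/    if len(p)<8: print(k,"no red"); continue\n    q=p-L;a=np/' leg.py; python3 leg.py 2; python3 - <<'E'
from h import *
c=load("side2");cv2.imwrite("pics/crop2.png",np.clip(cv2.resize(c["image"][60:230,200:400],(700,595),interpolation=3)[:,:,::-1]*1.6,0,255))
E
```

```text
side 85 red mean [0.4588 0.1982 0.1184] chart xn,zu [0.079 0.038] [[0.0711 0.0292]
 [0.0857 0.0447]]
plane 1255 [-0.8382  0.0009  0.5453] top 0.18925603370550992
top 80 red mean [0.4597 0.2032 0.1212] chart xn,zu [0.0798 0.0408] [[0.0733 0.0333]
 [0.0855 0.0467]]
plane 1482 [-0.84    0.0354  0.5414] top 0.19223770304933002[ WARN:0@0.032] global loadsave.cpp:1063 imwrite_ Unsupported depth image for selected encoder is fallbacked to CV_8U.
```

View pics/crop2.png

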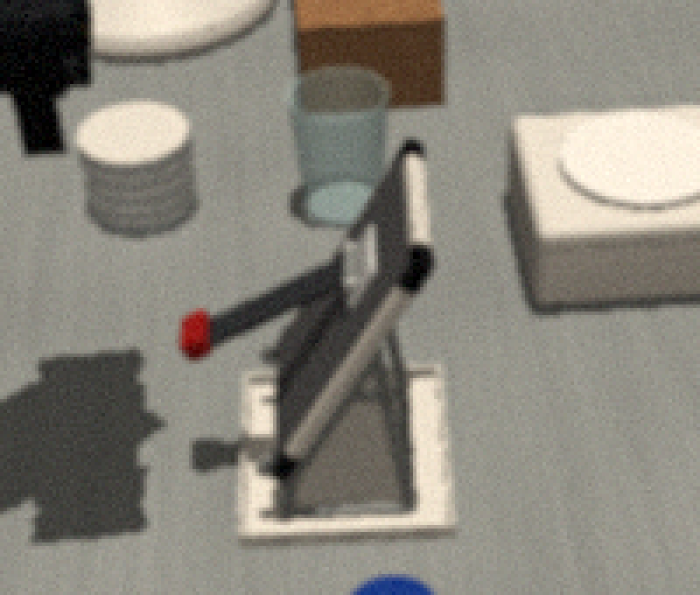

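The crop shows the leg fully swung out, foot at crop (196,334), with the chart still seated in the rack. Measured against the chart, the foot sits about 79 mm off the panel and 39 mm up, which matches the open stop. Next I'll grip the top edge.

Request:
{"method": "step_arm", "body": {
  "delta_pos": [
    [0.67,-0.02,0.1],
    [0.67,-0.02,0.1],
    [0.67,-0.02,0.1],
    [0.67,-0.02,0.1],
    [0.67,-0.02,0.1],
    [0.67,-0.02,0.1],
    [0.67,-0.02,0],
    [0.67,-0.02,0],
    [0.67,-0.02,0],
    [0.67,-0.02,0],
    [0.67,-0.02,0],
    [0.67,-0.02,0]
  ],
  "turn": [-1,-1,-1,-1,-1,-1,-1,-1,-1,-1,-1,-1],
  "grip": 0
}}

```text
time: 8.1
ee_pos: [0.596, 0.1993, 0.2861]
eef_rot: [0.645, 0.764, -0.001, -0.0]
ft_force: [-0.3, -0.6, 0.1]
width: 0.0871
grip_force: 0.0
```

Request:
{"method": "step_arm", "body": {
  "delta_pos": [
    [0,0,0],
    [0,0,0],
    [0,0,0],
    [0,0,0]
  ],
  "turn": [-0.9,-0.9,0,0]
}}

```text
time: 8.5
ee_pos: [0.5954, 0.1994, 0.2865]
eef_rot: [0.721, 0.693, -0.0, -0.0]
ft_force: [-0.0, -0.5, -0.3]
width: 0.087
grip_force: 0.0
```

```bash
python3 - <<'E'
from bench import *
from h import *
np.set_printoptions(precision=4,suppress=True)
s=read_state();print(s["ee_pos"],s["eef_rot"],s["joint_positions"])
c=camera("wrist");W=xyz(c);cv2.imwrite("pics/w3.png",c["image"][:,:,::-1])
m=box(W,[.5,.1,.198],[.65,.3,.23]);q=W[m];print(m.sum(),q.min(0),q.max(0),q.mean(0))
if len(q)>50: print(cv2.minAreaRect(q[:,:2].astype(np.float32)*1000))
E
```

```text
[0.5954 0.1994 0.2865] [ 0.7209  0.693  -0.0004 -0.0001] [-0.742   0.3287  0.4576  1.3725 -0.1437  1.474  -0.3311]
2633 [0.5861 0.1479 0.198 ] [0.6087 0.2644 0.2117] [0.5977 0.2114 0.2067]
((597.2234497070312, 205.99673461914062), (117.00896453857422, 18.495624542236328), 87.32777404785156)
```

Request:
{"method": "step_arm", "body": {
  "delta_pos": [
    [0,0,-1],
    [0,0,-1],
    [0,0,-1],
    [0,0,-0.8],
    [0,0,-0.46],
    [0,0,0]
  ],
  "turn": [0,0,0,0,0,0]
}}

```text
time: 9.15
ee_pos: [0.5948, 0.1991, 0.1792]
eef_rot: [0.722, 0.692, -0.001, -0.0]
ft_force: [-0.2, 0.3, 0.3]
width: 0.0871
grip_force: 0.0
```

Request:
{"method": "step_arm", "body": {
  "delta_pos": [
    [0,0,0],
    [0,0,0],
    [0,0,0],
    [0,0,0],
    [0,0,0],
    [0,0,0],
    [0,0,0],
    [0,0,0]
  ],
  "turn": [0,0,0,0,0,0,0,0],
  "grip": 1,
  "newtons": 12
}}

```text
time: 9.95
ee_pos: [0.5951, 0.1994, 0.1804]
eef_rot: [0.722, 0.692, -0.001, -0.0]
ft_force: [-14.6, -0.0, 1.4]
width: 0.0307
grip_force: 6.6
```

Request:
{"method": "step_arm", "body": {
  "delta_pos": [
    [-0.1,0,0.05],
    [-0.1,0,0.05],
    [0,0,0],
    [0,0,0]
  ],
  "turn": [0,0,0,0],
  "newtons": 15
}}

```text
time: 10.35
ee_pos: [0.5902, 0.1994, 0.1827]
eef_rot: [0.722, 0.692, -0.0, -0.0]
ft_force: [-3.3, -0.0, -2.3]
width: 0.0261
grip_force: 13.5
```

Request:
{"method": "step_arm", "body": {
  "delta_pos": [
    [0.1,0,0.2],
    [0.1,0,0.2],
    [0.1,0,0.2],
    [0,0,0]
  ],
  "turn": [0,0,0,0]
}}

```text
time: 10.75
ee_pos: [0.5992, 0.1992, 0.1992]
eef_rot: [0.722, 0.692, 0.001, 0.0]
ft_force: [-1.7, 0.1, -0.5]
width: 0.026
grip_force: 14.2
```

```bash
python3 leg.py 3; python3 - <<'E'
from h import *
c=load("side3");cv2.imwrite("pics/crop3.png",np.clip(cv2.resize(c["image"][60:230,200:400],(700,595),interpolation=3)[:,:,::-1]*1.6,0,255).astype(np.uint8))
E
```

```text
side 67 red mean [0.4671 0.1962 0.1324] chart xn,zu [0.0787 0.0543] [[0.0716 0.0445]
 [0.084  0.0612]]
plane 1281 [-0.864  -0.0004  0.5034] top 0.20835771207952444
top no red
```

View pics/crop3.png

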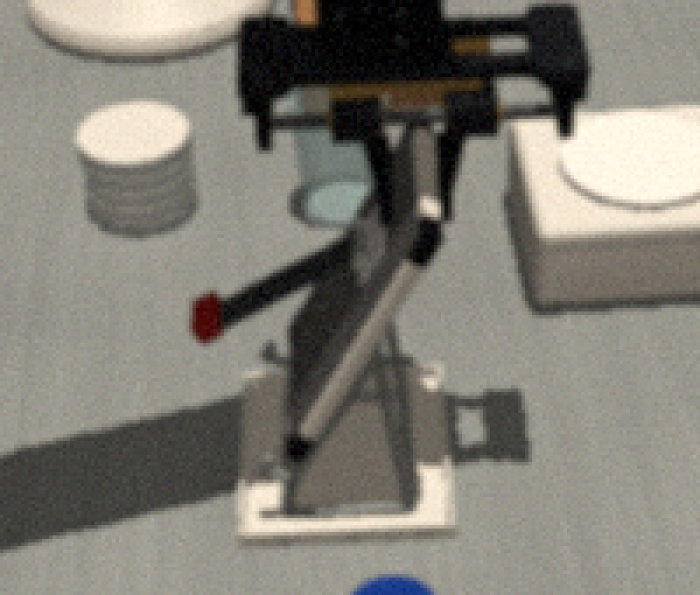

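The crop shows the chart sliding up with the gripper, about 17 mm along its plane, with its lower corner at crop (297,447) clear of the hook. The leg is still open. I'll carry on along the plane and then go up.

Request:
{"method": "step_arm", "body": {
  "delta_pos": [
    [0.15,0,0.26],
    [0.15,0,0.26],
    [0.15,0,0.26],
    [0.1,0,0.3],
    [0.05,0,0.3],
    [0,0,0.4],
    [0,0,0.4],
    [0,0,0.5],
    [0,0,0.5],
    [0,0,0.6],
    [0,0,0.6],
    [0,0,0.6]
  ],
  "turn": [0,0,0,0,0,0,0,0,0,0,0,0],
  "newtons": 20
}}

```text
time: 12.05
ee_pos: [0.6143, 0.199, 0.3247]
eef_rot: [0.722, 0.692, 0.001, 0.001]
ft_force: [-3.5, -0.4, -2.9]
width: 0.0126
grip_force: 20.4
```

Request:
{"method": "step_arm", "body": {
  "delta_pos": [
    [-0.2,0,0.7],
    [-0.2,0,0.7],
    [-0.2,0,0.7],
    [-0.2,0,0.7],
    [0,0,0],
    [0,0,0]
  ],
  "turn": [0,0,0,0,0,0],
  "newtons": 30
}}

```text
time: 12.65
ee_pos: [0.5938, 0.1991, 0.393]
eef_rot: [0.722, 0.692, 0.001, 0.001]
ft_force: [0.8, -0.7, -4.0]
width: 0.0117
grip_force: 30.0
```

```bash
python3 - <<'E'
from bench import *
from h import *
s=read_state();print(s["ee_pos"],s["width"])
c=camera("side");np.savez("pics/side4.npz",**c)
cv2.imwrite("pics/crop4.png",np.clip(cv2.resize(c["image"][20:230,200:450],(700,588),interpolation=3)[:,:,::-1]*1.6,0,255).astype(np.uint8))
E
```

```text
[0.59380594 0.19911393 0.39297143] 0.011711231807389392
```

View pics/crop4.png

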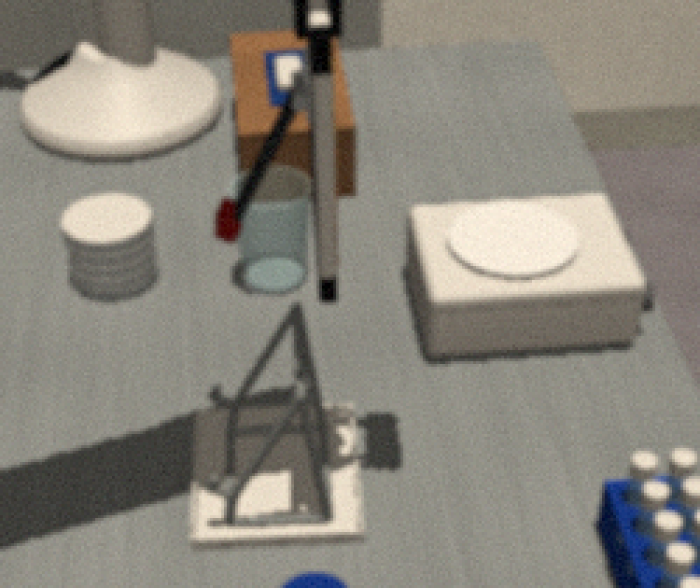

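The chart hangs vertical in the pads and clear of the rack (lower corner at crop (328,290)), with the leg open. I'll measure how it sits in the hand.

```bash
cat > hand.py <<'E'
from bench import *
from h import *
import sys
np.set_printoptions(precision=4,suppress=True)
s=read_state();T=s["ee_pos"];print(T,s["eef_rot"],s["width"])
for k in ["side","top","wrist"]:
    c=camera(k);W=xyz(c)-T
    m=box(W,[-.03,-.11,-.22],[.03,.11,.01]);q=W[m]
    print(k,m.sum(),np.percentile(q,[1,99],axis=0).ravel())
    lo=q[q[:,2]<-.03]
    if len(lo)>60:
        print("  lower part y",np.percentile(lo[:,1],[1,99]),"zmin",np.percentile(lo[:,2],[.5,2]))
        r=cv2.minAreaRect(lo[:,:2].astype(np.float32)*1000);print("  rect",r)
    m=box(W,[-.11,-.05,-.2],[-.04,.05,-.02]);H=hsv(c);rd=m&((H[...,0]<8)|(H[...,0]>172))&(H[...,1]>120)
    if rd.sum()>8: print("  foot",W[rd].mean(0),W[rd].min(0),W[rd].max(0))
E
python3 hand.py
```

```text
[0.5935 0.1991 0.3921] [0.7222 0.6917 0.     0.0002] 0.011614035989931637
side 964 [-0.0283 -0.0679 -0.1599  0.0111  0.0232  0.009 ]
  lower part y [-0.0679  0.0309] zmin [-0.1615 -0.159 ]
  rect ((-13.999156951904297, -8.957881927490234), (32.456600189208984, 122.38157653808594), 5.730968475341797)
  foot [-0.0682 -0.0075 -0.1309] [-0.0766 -0.0161 -0.1423] [-0.0568  0.011  -0.1163]
top 250 [-0.0271 -0.0658 -0.1581  0.0028 -0.0088  0.0084]
  lower part y [-0.0658 -0.0084] zmin [-0.1589 -0.1566]
  rect ((-8.801358222961426, -37.072906494140625), (25.44682502746582, 61.68268966674805), 16.728052139282227)
  foot [-0.0693 -0.0017 -0.1287] [-0.076  -0.0138 -0.1385] [-0.0609  0.0126 -0.1218]
wrist 1131 [-0.0296 -0.0104 -0.1394  0.0132  0.0655  0.0096]
  lower part y [-0.0102  0.0651] zmin [-0.1459 -0.1156]
  rect ((-14.59930419921875, 27.88632583618164), (82.28975677490234, 21.308778762817383), 73.55662536621094)
  foot [-0.0691  0.0054 -0.129 ] [-0.0775 -0.0115 -0.1369] [-0.0595  0.0186 -0.1249]
```

Request:
{"method": "step_arm", "body": {
  "delta_pos": [
    [-0.1,-0.5,0],
    [-0.17,-0.9,0],
    [-0.17,-0.9,0],
    [-0.17,-0.9,0],
    [-0.17,-0.9,0],
    [-0.17,-0.9,0],
    [-0.17,-0.9,0],
    [-0.17,-0.9,0],
    [-0.17,-0.9,0],
    [-0.17,-0.9,0],
    [-0.17,-0.9,0],
    [-0.17,-0.9,0]
  ],
  "turn": [0.16,0,0,0,0,0,0,0,0,0,0,0]
}}

```text
time: 14.05
ee_pos: [0.5433, -0.0625, 0.3924]
eef_rot: [0.716, 0.698, 0.0, -0.0]
ft_force: [0.3, 0.7, -3.5]
width: 0.0115
grip_force: 30.0
```

Request:
{"method": "step_arm", "body": {
  "delta_pos": [
    [-0.17,-0.9,0],
    [-0.17,-0.9,0],
    [-0.17,-0.9,0],
    [-0.17,-0.9,0],
    [-0.17,-0.9,-0.3],
    [-0.13,-0.7,-0.8],
    [-0.08,-0.5,-1],
    [0,0,-1],
    [0,0,-1],
    [0,0,-1],
    [0,0,0],
    [0,0,0]
  ],
  "turn": [0,0,0,0,0,0,0,0,0,0,0,0]
}}

```text
time: 15.25
ee_pos: [0.5171, -0.2036, 0.2657]
eef_rot: [0.716, 0.698, 0.0, -0.0]
ft_force: [-0.1, -0.6, -3.0]
width: 0.0116
grip_force: 30.0
```

```bash
python3 hand.py; python3 - <<'E'
from bench import *
from h import *
np.set_printoptions(precision=4,suppress=True)
for k in ["side","top"]:
    c=camera(k);W=xyz(c);np.savez(f"pics/{k}5.npz",**c);H=hsv(c)
    m=(H[...,0]>105)&(H[...,0]<128)&(H[...,1]>150)&box(W,[.3,-.5,-.02],[.8,0.,.02])
    print(k,"mat",cv2.minAreaRect(W[m][:,:2].astype(np.float32)*1000))
    q=W[box(W,[.56,-.26,.098],[.66,-.15,.12])];print(k,"cap",len(q),q.mean(0),(np.percentile(q,2,axis=0)+np.percentile(q,98,axis=0))/2,cv2.minEnclosingCircle(q[:,:2].astype(np.float32)*1000) if len(q) else 0)
E
```

```text
[ 0.5171 -0.2036  0.2657] [ 0.7156  0.6985  0.     -0.    ] 0.011617934426837395
side 1233 [-0.0296 -0.0663 -0.1582  0.0126  0.0381  0.0088]
  lower part y [-0.0664  0.0393] zmin [-0.1608 -0.1559]
  rect ((-11.451770782470703, -7.839076995849609), (118.53656005859375, 37.54779815673828), 88.61393737792969)
  foot [-0.0688 -0.0046 -0.1297] [-0.0775 -0.0159 -0.1422] [-0.0521  0.0149 -0.1072]
top 166 [-0.0278  0.0011 -0.1528  0.0109  0.0652  0.0067]
  lower part y [0.001 0.065] zmin [-0.1538 -0.1522]
  rect ((-8.265308380126953, 31.278587341308594), (73.55052947998047, 20.871538162231445), 66.1836166381836)
  foot [-0.0664  0.0022 -0.1256] [-0.0719 -0.0136 -0.1311] [-0.0589  0.0178 -0.1208]
wrist 1124 [-0.0295 -0.0311 -0.1385  0.0139  0.0653  0.0095]
  lower part y [-0.0109  0.065 ] zmin [-0.1451 -0.1119]
  rect ((-14.354695320129395, 27.58409881591797), (82.41287231445312, 22.46657943725586), 74.32901763916016)
  foot [-0.0674  0.004  -0.1273] [-0.0752 -0.0128 -0.1359] [-0.0584  0.0172 -0.1238]
side mat ((507.811767578125, -193.17214965820312), (212.9441375732422, 277.005615234375), 88.3998794555664)
side cap 422 [ 0.6071 -0.2076  0.1022] [ 0.6071 -0.2068  0.1019] ((607.3167114257812, -205.97933959960938), 20.193519592285156)
top mat ((508.95489501953125, -194.21896362304688), (212.55227661132812, 276.61029052734375), 89.11656188964844)
top cap 176 [ 0.6086 -0.2052  0.1039] [ 0.609  -0.205   0.1033] ((608.5415649414062, -205.83477783203125), 19.63705825805664)
```

Request:
{"method": "step_arm", "body": {
  "delta_pos": [
    [0,0,-1],
    [0,0,-1],
    [0,0,-0.8],
    [0,0,-0.5],
    [0,0,-0.3],
    [0,0,-0.2],
    [0,0,0]
  ],
  "turn": [0,0,0,0,0,0,0]
}}

```text
time: 16.2
ee_pos: [0.5175, -0.2032, 0.1702]
eef_rot: [0.715, 0.699, 0.0, 0.0]
ft_force: [0.4, -0.1, -3.3]
width: 0.0118
grip_force: 30.0
```

Request:
{"method": "step_arm", "body": {
  "delta_pos": [
    [0,0,-0.08],
    [0,0,-0.04],
    [0,0,0]
  ],
  "turn": [0,0,0]
}}

```text
time: 16.5
ee_pos: [0.5183, -0.2039, 0.1686]
eef_rot: [0.716, 0.699, 0.001, 0.001]
ft_force: [-1.2, -1.5, 4.7]
width: 0.0119
grip_force: 30.0
```

Request:
{"method": "step_arm", "body": {
  "delta_pos": [
    [0,0,-0.06],
    [0,0,-0.04],
    [0,0,0]
  ],
  "turn": [0,0,0]
}}

```text
time: 16.8
ee_pos: [0.5197, -0.2042, 0.1684]
eef_rot: [0.715, 0.699, 0.002, 0.002]
ft_force: [-4.3, 1.2, 24.3]
width: 0.0116
grip_force: 30.2
```

The lower edge is on the mat. I'll take the push off, lighten the grip and tip the chart back over its lower edge onto the foot.

Request:
{"method": "step_arm", "body": {
  "delta_pos": [
    [0,0,0.06],
    [0,0,0],
    [0,0,0],
    [0,0,0]
  ],
  "turn": [0,0,0,0],
  "newtons": 5
}}

```text
time: 17.2
ee_pos: [0.5185, -0.2039, 0.1677]
eef_rot: [0.715, 0.699, 0.001, 0.001]
ft_force: [-0.9, -1.0, 7.8]
width: 0.0121
grip_force: 5.0
```

Request:
{"method": "step_arm", "body": {
  "delta_pos": [
    [-0.12,0.003,0],
    [-0.12,0.003,0],
    [-0.12,0.003,-0.01],
    [-0.12,0.003,-0.01],
    [-0.12,0.003,-0.01],
    [-0.12,0.003,-0.01],
    [-0.12,0.003,-0.02],
    [-0.12,0.003,-0.02],
    [0,0,0]
  ],
  "turn": [0,0,0,0,0,0,0,0,0]
}}

```text
time: 18.1
ee_pos: [0.4944, -0.2032, 0.1657]
eef_rot: [0.716, 0.699, 0.001, 0.001]
ft_force: [-0.2, -0.1, 7.4]
width: 0.0148
grip_force: 5.0
```

```bash
python3 - <<'E'
from bench import *
from h import *
c=camera("side");np.savez("pics/side6.npz",**c)
cv2.imwrite("pics/crop6.png",np.clip(cv2.resize(c["image"][190:400,180:430],(700,588),interpolation=3)[:,:,::-1]*1.6,0,255).astype(np.uint8))
E
```

```text
(no output)
```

View pics/crop6.png

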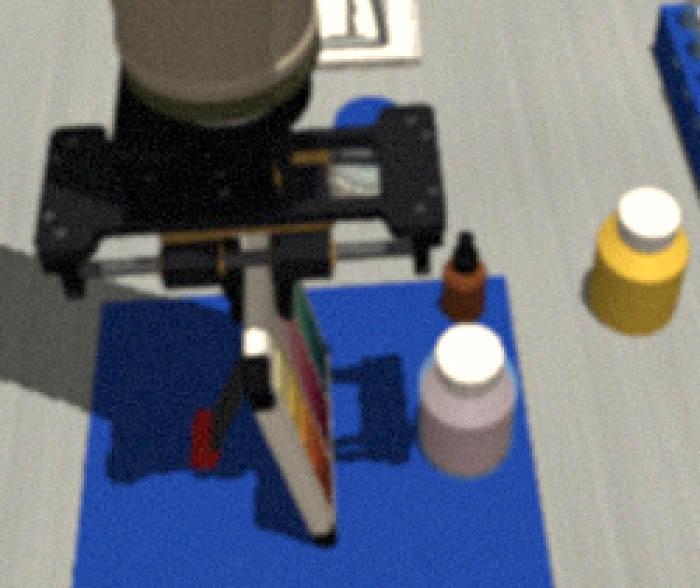

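The crop shows the chart pivoting on its lower edge (corner at crop (322,538)), coloured face towards the bottle, with the foot at (206,440) nearing the mat. I'll carry on.

Request:
{"method": "step_arm", "body": {
  "delta_pos": [
    [-0.14,0.003,-0.02],
    [-0.14,0.003,-0.02],
    [-0.14,0.003,-0.02],
    [-0.14,0.003,-0.02],
    [-0.14,0.003,-0.03],
    [-0.14,0.003,-0.03],
    [-0.14,0.003,-0.03],
    [-0.14,0.003,-0.03],
    [0,0,0]
  ],
  "turn": [0,0,0,0,0,0,0,0,0]
}}

```text
time: 19.05
ee_pos: [0.4654, -0.2019, 0.1592]
eef_rot: [0.715, 0.699, 0.0, 0.0]
ft_force: [1.1, -0.9, 3.8]
width: 0.0194
grip_force: 5.8
```

Request:
{"method": "step_arm", "body": {
  "delta_pos": [
    [-0.1,0.002,-0.02],
    [-0.1,0.002,-0.02],
    [-0.05,0,-0.01],
    [0,0,0]
  ],
  "turn": [0,0,0,0]
}}

```text
time: 19.45
ee_pos: [0.4603, -0.202, 0.1589]
eef_rot: [0.715, 0.699, 0.001, 0.001]
ft_force: [2.4, -0.5, 10.2]
width: 0.0188
grip_force: 5.9
```

```bash
cat > chk.py <<'E'
from bench import *
from h import *
np.set_printoptions(precision=4,suppress=True)
ex=np.array([.9997,-.0236,0]);ey=np.array([.0236,.9997,0]);M=np.array([.5085,-.194,0])
for k in ["side","top","wrist"]:
    c=camera(k);W=xyz(c);np.savez(f"pics/{k}9.npz",**c);H=hsv(c)
    Q=np.stack([(W-M)@ex,(W-M)@ey,W[...,2]],-1)
    rd=((H[...,0]<8)|(H[...,0]>172))&(H[...,1]>120)&box(Q,[-.12,-.08,.0],[-.03,.06,.06])
    if rd.sum()>8:
        p=Q[rd];print(k,"foot",p.mean(0),p.min(0),p.max(0))
    m=box(Q,[-.1,-.1,.02],[.045,.08,.22])&(Q[...,2]>.03);q=Q[m]
    if len(q)<100: continue
    rng=np.random.default_rng(0);best=0
    for _ in range(800):
        a=q[rng.choice(len(q),3,False)];nn=np.cross(a[1]-a[0],a[2]-a[0]);nn/=np.linalg.norm(nn)+1e-12
        o=abs((q-a[0])@nn)<.003
        if o.sum()>best and abs(nn[2])<.6 and abs(nn[1])<.3: best=o.sum();O=o
    z=q[O];nn=np.linalg.svd(z-z.mean(0),full_matrices=False)[2][2];nn*=np.sign(nn[2])
    print(k,"plane",best,nn,"lean",np.arcsin(nn[2]),"yaw err",np.arctan2(nn[1],nn[0]),"y",np.percentile(z[:,1],[1,99]),"z",np.percentile(z[:,2],[1,99]),"x at z=.003:",z.mean(0)@nn/nn[0]-.003*nn[2]/nn[0])
    cp=Q[box(Q,[.05,-.06,.098],[.15,.05,.12])]
    if len(cp)>30: print("  cap",cp.mean(0))
E
python3 chk.py
```

```text
side foot [-0.0657 -0.0201  0.0188] [-0.0715 -0.027   0.0067] [-0.0573 -0.005   0.0297]
side plane 2600 [ 0.9558 -0.0119  0.2936] lean 0.29802845027776786 yaw err -0.012465594801726525 y [-0.075   0.0481] z [0.0319 0.1877] x at z=.003: 0.010122735388242328
  cap [ 0.0988 -0.0112  0.1023]
top plane 574 [0.9556 0.0004 0.2945] lean 0.29893993135236197 yaw err 0.00040817116912949495 y [-0.0695  0.0555] z [0.0315 0.1898] x at z=.003: 0.012203911821065078
  cap [ 0.1004 -0.0089  0.1037]
wrist foot [-0.0709 -0.0071  0.0199] [-0.0727 -0.0228  0.01  ] [-0.0691  0.0066  0.0227]
wrist plane 6700 [0.9538 0.0055 0.3004] lean 0.30514664035739475 yaw err 0.005723333566591234 y [-0.0504  0.0557] z [0.0354 0.1874] x at z=.003: 0.010034099286509326
  cap [ 0.0969 -0.0084  0.1016]
```

Request:
{"method": "step_arm", "body": {
  "delta_pos": [
    [-0.1,0.002,0.02],
    [-0.08,0.002,0.02],
    [0,0,0],
    [0,0,0]
  ],
  "turn": [0,0,0,0],
  "newtons": 3
}}

```text
time: 20.0
ee_pos: [0.4549, -0.2017, 0.1591]
eef_rot: [0.715, 0.699, 0.0, 0.0]
ft_force: [0.2, -0.1, 6.0]
width: 0.0188
grip_force: 3.4
```

```bash
python3 chk.py
```

```text
side foot [-0.0665 -0.0226  0.017 ] [-0.0719 -0.027   0.0063] [-0.0591 -0.0115  0.0226]
side plane 2590 [ 0.959  -0.0129  0.283 ] lean 0.2869327639377985 yaw err -0.013458922798643415 y [-0.0749  0.0484] z [0.0322 0.1886] x at z=.003: 0.0027195783842401946
  cap [ 0.0988 -0.0112  0.1022]
top plane 565 [0.9589 0.0036 0.2838] lean 0.2877157073869479 yaw err 0.0037276497762684696 y [-0.0657  0.0556] z [0.0314 0.191 ] x at z=.003: 0.004756862070248054
  cap [ 0.1003 -0.0091  0.1039]
wrist plane 6521 [0.9566 0.0078 0.2912] lean 0.2955107662824879 yaw err 0.008101438181908059 y [-0.0515  0.0558] z [0.0352 0.1878] x at z=.003: 0.002771277322601181
  cap [ 0.097  -0.0084  0.1016]
```

Request:
{"method": "step_arm", "body": {
  "delta_pos": [
    [0,0,0],
    [0,0,0],
    [0,0,0]
  ],
  "turn": [0,0,0],
  "grip": 0.72
}}

```text
time: 20.45
ee_pos: [0.4542, -0.2015, 0.1583]
eef_rot: [0.715, 0.699, -0.0, -0.001]
ft_force: [-0.2, 0.1, -1.1]
width: 0.0242
grip_force: 0.0
```

```bash
python3 chk.py; python3 - <<'E'
from h import *
c=load("side9");a=c["image"][230:400,200:400]
cv2.imwrite("pics/crop9.png",np.clip(cv2.resize(a,(700,595),interpolation=3)[:,:,::-1]*1.8,0,255).astype(np.uint8))
E
```

```text
side foot [-0.0664 -0.0224  0.0177] [-0.0718 -0.027   0.0069] [-0.0576 -0.01    0.0242]
side plane 2573 [ 0.9594 -0.0106  0.2817] lean 0.2855916523644599 yaw err -0.011043755115203148 y [-0.0751  0.0478] z [0.0318 0.1887] x at z=.003: 0.0028234849071606906
  cap [ 0.0988 -0.0113  0.1022]
top plane 534 [0.9598 0.0152 0.2803] lean 0.2840854576888781 yaw err 0.015797733541152152 y [-0.0597  0.0556] z [0.0317 0.1909] x at z=.003: 0.00484250335593751
  cap [ 0.1004 -0.009   0.1035]
wrist plane 6424 [0.9579 0.0062 0.2869] lean 0.29103872252657004 yaw err 0.006472449687006193 y [-0.0555  0.0555] z [0.0349 0.188 ] x at z=.003: 0.0025782287819152896
  cap [ 0.097  -0.0084  0.1016]
```

View pics/crop9.png

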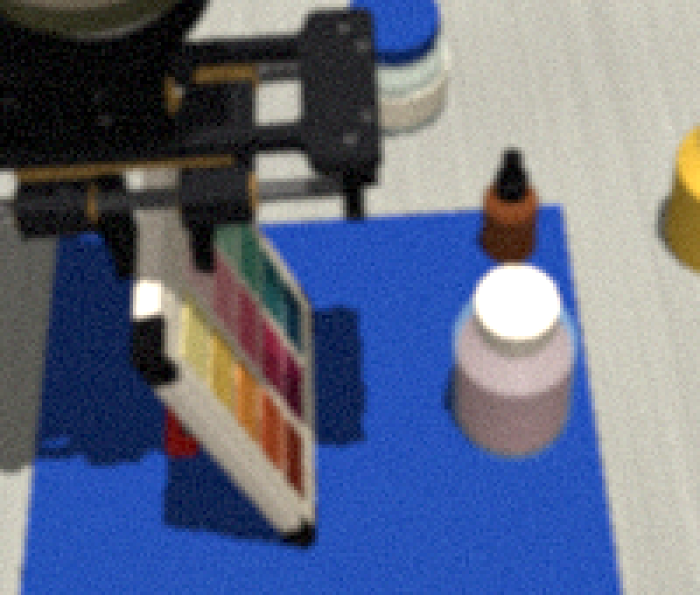

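The chart stands, but it leans only about .287 rad, and the edge-to-foot gap has shrunk to about 61 mm (crop: foot at (182,435), lower corner at (300,533)). Dragging it folded the leg a little. To fix that, I'll regrip the chart, lift it and check the leg. Then I can hook the foot behind the fixed rack bar to reopen it.

Request:
{"method": "step_arm", "body": {
  "delta_pos": [
    [0,0,0],
    [0,0,0],
    [0,0,0],
    [0,0,0.1],
    [0,0,0.2],
    [0,0,0.5],
    [0,0,0.8],
    [0,0,1],
    [0,0,1],
    [0,0,1]
  ],
  "turn": [0,0,0,0,0,0,0,0,0,0],
  "grip": 1,
  "newtons": 12
}}

```text
time: 21.6
ee_pos: [0.4542, -0.202, 0.2756]
eef_rot: [0.716, 0.699, 0.0, -0.0]
ft_force: [1.5, -0.2, -3.2]
width: 0.0119
grip_force: 12.0
```

Request:
{"method": "step_arm", "body": {
  "delta_pos": [
    [0,0,1],
    [0,0,1],
    [0,0,1],
    [0,0,0],
    [0,0,0]
  ],
  "turn": [0,0,0,0,0],
  "newtons": 35
}}

```text
time: 22.1
ee_pos: [0.4545, -0.2019, 0.3488]
eef_rot: [0.715, 0.699, 0.0, 0.0]
ft_force: [-0.5, -1.1, -3.8]
width: 0.0116
grip_force: 35.0
```

```bash
python3 hand.py; python3 - <<'E'
from h import *
from bench import *
np.set_printoptions(precision=4,suppress=True)
for k in ["side","top"]:
    c=camera(k);W=xyz(c)
    m=box(W,[.5,.1,.115],[.63,.3,.16]);q=W[m];print(k,m.sum())
    for a,b in((.1,.2),(.2,.3)):
        r=q[(q[:,1]>a)&(q[:,1]<b)]
        if len(r): t=r[r[:,2]>.13];print(len(r),len(t),t.mean(0) if len(t) else 0,r.mean(0),r.max(0))
    if k=="side":
        m=box(W,[.5,.1,.02],[.63,.3,.145]);q=W[m]
        for z in(.05,.07,.09,.11,.13):
            s=q[abs(q[:,2]-z)<.01];s=s[s[:,1]<.18];print(z,len(s),s.min(0) if len(s) else 0,s.max(0) if len(s) else 0)
E
```

```text
[ 0.4545 -0.2019  0.3488] [0.7155 0.6986 0.0001 0.0001] 0.011611509343969371
side 2423 [-0.027  -0.0666 -0.1596  0.0137  0.0565  0.0089]
  lower part y [-0.0665  0.057 ] zmin [-0.1612 -0.1581]
  rect ((-11.061039924621582, -1.7671585083007812), (130.1007843017578, 37.73969650268555), 88.7538833618164)
  foot [-0.0546 -0.007  -0.1353] [-0.0636 -0.0169 -0.1503] [-0.0467  0.0135 -0.127 ]
top 367 [-0.0285 -0.0212 -0.1591  0.0096  0.0652  0.0058]
  lower part y [-0.0229  0.0652] zmin [-0.1609 -0.1502]
  rect ((-10.319311141967773, 20.93654441833496), (90.14641571044922, 38.79275131225586), 88.62732696533203)
  foot [-0.0547  0.003  -0.1323] [-0.0605 -0.0124 -0.1381] [-0.0476  0.0179 -0.1276]
wrist 1092 [-0.0297 -0.0106 -0.1388  0.013   0.0652  0.0094]
  lower part y [-0.0105  0.0652] zmin [-0.142  -0.1125]
  rect ((-15.316530227661133, 27.190231323242188), (83.07305145263672, 20.906490325927734), 74.7358627319336)
  foot [-0.0561  0.0046 -0.1342] [-0.0631 -0.0125 -0.1437] [-0.0457  0.0175 -0.1309]
side 200
119 86 [0.57   0.1632 0.1386] [0.5694 0.1572 0.1343] [0.5764 0.1998 0.1428]
81 61 [0.5734 0.23   0.1394] [0.5727 0.236  0.1356] [0.5812 0.2585 0.143 ]
0.05 71 [0.5002 0.1383 0.0409] [0.5857 0.1489 0.0599]
0.07 28 [0.5241 0.1377 0.0621] [0.5819 0.145  0.0794]
0.09 31 [0.5452 0.1381 0.0802] [0.5801 0.1448 0.0997]
0.11 31 [0.557  0.139  0.1005] [0.5782 0.1461 0.1197]
0.13 61 [0.5574 0.1386 0.1205] [0.5747 0.1769 0.1399]
top 196
101 85 [0.5714 0.1701 0.1403] [0.5698 0.166  0.1373] [0.5776 0.1999 0.1447]
95 80 [0.5745 0.232  0.1401] [0.5731 0.2359 0.1374] [0.5814 0.2608 0.1454]
```

Confirmed: the foot is about 55 mm behind the panel, against 69 mm when fully open. The rack has a fixed crossbar at its apex (x ≈ .572, z ≈ .14). I'll pass it between panel and foot and use it to push the leg open.

Request:
{"method": "step_arm", "body": {
  "delta_pos": [
    [0.2,0.5,0.3],
    [0.31,0.9,0.1],
    [0.31,0.9,0.1],
    [0.31,0.9,0],
    [0.31,0.9,0],
    [0.31,0.9,0],
    [0.31,0.9,0],
    [0.31,0.9,0],
    [0.31,0.9,0],
    [0.31,0.9,0],
    [0.31,0.9,0],
    [0.31,0.9,0]
  ],
  "turn": [0,0,0,0,0,0,0,0,0,0,0,0]
}}

```text
time: 23.55
ee_pos: [0.545, 0.0606, 0.3614]
eef_rot: [0.715, 0.699, -0.0, -0.0]
ft_force: [0.2, 0.4, -3.1]
width: 0.0115
grip_force: 35.0
```

Request:
{"method": "step_arm", "body": {
  "delta_pos": [
    [0.33,0.9,0],
    [0.33,0.9,0],
    [0.33,0.9,0],
    [0.33,0.9,0],
    [0.33,0.9,0],
    [0.3,0.8,0],
    [0.13,0.4,0],
    [0,0,0],
    [0,0,0]
  ],
  "turn": [0,0,0,0,0,0,0,0,0]
}}

```text
time: 24.45
ee_pos: [0.5969, 0.2, 0.3613]
eef_rot: [0.716, 0.698, -0.0, 0.0]
ft_force: [-0.4, -1.3, -3.5]
width: 0.0116
grip_force: 35.0
```

Request:
{"method": "step_arm", "body": {
  "delta_pos": [
    [0,0,-0.8],
    [0,0,-0.8],
    [0,0,-0.7],
    [0,0,-0.6],
    [0,0,-0.5],
    [0,0,-0.4],
    [0,0,0]
  ],
  "turn": [0,0,0,0,0,0,0]
}}

```text
time: 25.15
ee_pos: [0.5964, 0.2003, 0.265]
eef_rot: [0.716, 0.699, -0.001, -0.0]
ft_force: [-0.2, -0.4, -3.4]
width: 0.0116
grip_force: 35.0
```

Request:
{"method": "step_arm", "body": {
  "delta_pos": [
    [0.15,0,0],
    [0.15,0,0],
    [0.15,0,0],
    [0.15,0,0],
    [0.15,0,0],
    [0.15,0,0],
    [0,0,0]
  ],
  "turn": [0,0,0,0,0,0,0]
}}

```text
time: 25.85
ee_pos: [0.6199, 0.2006, 0.2662]
eef_rot: [0.716, 0.699, -0.0, 0.0]
ft_force: [0.4, -0.1, -3.4]
width: 0.0117
grip_force: 35.0
```

Request:
{"method": "step_arm", "body": {
  "delta_pos": [
    [0.1,0,0],
    [0.08,0,0],
    [0,0,0]
  ],
  "turn": [0,0,0]
}}

```text
time: 26.15
ee_pos: [0.6238, 0.2007, 0.2659]
eef_rot: [0.715, 0.699, -0.0, -0.0]
ft_force: [-1.2, 1.3, -5.8]
width: 0.0119
grip_force: 35.0
```

Request:
{"method": "step_arm", "body": {
  "delta_pos": [
    [0.08,0,0],
    [0.08,0,0],
    [0,0,0]
  ],
  "turn": [0,0,0]
}}

```text
time: 26.45
ee_pos: [0.6272, 0.2006, 0.2649]
eef_rot: [0.715, 0.699, -0.001, -0.001]
ft_force: [-4.6, 0.3, -13.2]
width: 0.0117
grip_force: 35.0
```

```bash
python3 hand.py
```

```text
[0.6272 0.2006 0.2649] [ 0.7154  0.6987 -0.0014 -0.0007] 0.011743510932638524
side 878 [-0.0279 -0.0677 -0.1591  0.011   0.0382  0.0091]
  lower part y [-0.0678  0.0384] zmin [-0.1624 -0.1583]
  rect ((-14.079349517822266, -15.142158508300781), (30.066394805908203, 108.72026062011719), 7.082744121551514)
  foot [-0.071  -0.0067 -0.1289] [-0.0791 -0.0166 -0.1406] [-0.0616  0.0103 -0.1207]
top 210 [-0.0285 -0.0656 -0.1462  0.0038 -0.0092  0.0038]
  lower part y [-0.0656 -0.0088] zmin [-0.1475 -0.1457]
  rect ((-13.224518775939941, -37.34164047241211), (25.341632843017578, 60.71426010131836), 8.739998817443848)
  foot [-0.0703 -0.0086 -0.1245] [-0.0776 -0.015  -0.134 ] [-0.0626  0.0012 -0.1197]
wrist 1143 [-0.0297 -0.0113 -0.1268  0.0141  0.0651  0.0094]
  lower part y [-0.0111  0.065 ] zmin [-0.1407 -0.1117]
  rect ((-14.711600303649902, 27.089502334594727), (83.03102111816406, 22.06398582458496), 75.07379913330078)
  foot [-0.0717  0.0047 -0.1243] [-0.0807 -0.0125 -0.1337] [-0.0621  0.018  -0.1192]
```

The stop is reached (14 N), and the foot is 71 mm behind the panel again. Backing off, lifting and returning to the mat.

Request:
{"method": "step_arm", "body": {
  "delta_pos": [
    [-0.4,0,0],
    [-0.4,0,0],
    [-0.1,0,0],
    [0,0,0.3],
    [0,0,0.7],
    [0,0,1],
    [0,0,1],
    [0,0,1],
    [-0.1,-0.4,0],
    [-0.2,-0.9,0],
    [-0.2,-0.9,0],
    [-0.2,-0.9,0]
  ],
  "turn": [0,0,0,0,0,0,0,0,0,0,0,0]
}}

```text
time: 27.8
ee_pos: [0.5874, 0.1214, 0.3655]
eef_rot: [0.716, 0.699, -0.0, -0.0]
ft_force: [0.1, -0.4, -3.8]
width: 0.0115
grip_force: 35.0
```

Request:
{"method": "step_arm", "body": {
  "delta_pos": [
    [-0.2,-0.9,0],
    [-0.2,-0.9,0],
    [-0.2,-0.9,0],
    [-0.2,-0.9,0],
    [-0.2,-0.9,0],
    [-0.2,-0.9,0],
    [-0.2,-0.9,0],
    [-0.2,-0.9,0],
    [-0.2,-0.9,0],
    [-0.2,-0.9,0],
    [-0.2,-0.9,0],
    [-0.2,-0.9,0]
  ],
  "turn": [0,0,0,0,0,0,0,0,0,0,0,0]
}}

```text
time: 29.0
ee_pos: [0.5269, -0.1485, 0.3659]
eef_rot: [0.716, 0.699, 0.0, -0.0]
ft_force: [0.2, -0.6, -3.7]
width: 0.0116
grip_force: 35.0
```

Request:
{"method": "step_arm", "body": {
  "delta_pos": [
    [-0.3,-0.9,0],
    [-0.3,-0.9,-0.2],
    [-0.1,-0.4,-0.6],
    [0,0,-1],
    [0,0,-1],
    [0,0,-1],
    [0,0,0],
    [0,0,0]
  ],
  "turn": [0,0,0,0,0,0,0,0]
}}

```text
time: 29.8
ee_pos: [0.5099, -0.2022, 0.2717]
eef_rot: [0.716, 0.699, 0.0, -0.0]
ft_force: [-0.1, 0.3, -3.6]
width: 0.012
grip_force: 35.0
```

```bash
python3 hand.py | grep -v rect
```

```text
[ 0.5099 -0.2022  0.2717] [ 0.7156  0.6985  0.     -0.0001] 0.012021493972393249
side 1291 [-0.0285 -0.0665 -0.1572  0.0112  0.0401  0.0093]
  lower part y [-0.0665  0.0422] zmin [-0.1613 -0.156 ]
  foot [-0.0732 -0.0046 -0.126 ] [-0.0826 -0.0157 -0.1375] [-0.0632  0.0139 -0.12  ]
top 195 [-0.0295  0.001  -0.1505  0.0105  0.065   0.0061]
  lower part y [0.0005 0.0651] zmin [-0.1524 -0.1496]
  foot [-0.0705  0.003  -0.1217] [-0.0763 -0.0113 -0.1261] [-0.0633  0.0163 -0.1171]
wrist 1165 [-0.0296 -0.0115 -0.1225  0.014   0.0649  0.0095]
  lower part y [-0.0113  0.0648] zmin [-0.138  -0.1102]
  foot [-0.0717  0.0044 -0.1235] [-0.0797 -0.012  -0.1341] [-0.0628  0.0176 -0.1203]
```

Request:
{"method": "step_arm", "body": {
  "delta_pos": [
    [0.15,-0.07,-1],
    [0.15,0,-1],
    [0,0,-0.9],
    [0,0,-0.6],
    [0,0,-0.3],
    [0,0,-0.1],
    [0,0,0]
  ],
  "turn": [0,0,0,0,0,0,0]
}}

```text
time: 30.65
ee_pos: [0.5183, -0.2037, 0.1745]
eef_rot: [0.715, 0.699, 0.0, 0.0]
ft_force: [0.4, -0.2, -3.9]
width: 0.0116
grip_force: 35.0
```

Request:
{"method": "step_arm", "body": {
  "delta_pos": [
    [0,0,-0.08],
    [0,0,-0.04],
    [0,0,0]
  ],
  "turn": [0,0,0]
}}

```text
time: 30.95
ee_pos: [0.5181, -0.2035, 0.1711]
eef_rot: [0.715, 0.699, 0.0, 0.0]
ft_force: [-0.3, 0.4, -3.3]
width: 0.0115
grip_force: 35.0
```

Request:
{"method": "step_arm", "body": {
  "delta_pos": [
    [0,0,-0.06],
    [0,0,-0.05],
    [0,0,0]
  ],
  "turn": [0,0,0]
}}

```text
time: 31.25
ee_pos: [0.5178, -0.2035, 0.1679]
eef_rot: [0.715, 0.699, -0.0, -0.0]
ft_force: [-0.5, 0.4, -4.0]
width: 0.0116
grip_force: 35.0
```

Request:
{"method": "step_arm", "body": {
  "delta_pos": [
    [0,0,-0.02],
    [0,0,0],
    [0,0,0]
  ],
  "turn": [0,0,0],
  "newtons": 6
}}

```text
time: 31.55
ee_pos: [0.5179, -0.2036, 0.1676]
eef_rot: [0.715, 0.699, 0.0, 0.0]
ft_force: [-0.1, 0.3, -2.5]
width: 0.0117
grip_force: 6.0
```

Request:
{"method": "step_arm", "body": {
  "delta_pos": [
    [0,0,-0.04],
    [0,0,-0.04],
    [0,0,0]
  ],
  "turn": [0,0,0]
}}

```text
time: 31.85
ee_pos: [0.519, -0.2034, 0.1669]
eef_rot: [0.715, 0.699, 0.001, 0.001]
ft_force: [-1.0, 2.3, 6.9]
width: 0.0121
grip_force: 6.0
```

Request:
{"method": "step_arm", "body": {
  "delta_pos": [
    [-0.12,0.003,0.02],
    [-0.12,0.003,0],
    [-0.12,0.003,0],
    [-0.12,0.003,0],
    [-0.12,0.003,-0.01],
    [-0.12,0.003,-0.01],
    [-0.12,0.003,-0.01],
    [-0.12,0.003,-0.01],
    [-0.12,0.003,-0.01],
    [-0.12,0.003,-0.01],
    [-0.12,0.003,-0.01],
    [-0.12,0.003,-0.02]
  ],
  "turn": [0,0,0,0,0,0,0,0,0,0,0,0],
  "newtons": 4
}}

```text
time: 33.05
ee_pos: [0.4815, -0.2027, 0.1636]
eef_rot: [0.715, 0.699, -0.0, -0.0]
ft_force: [1.0, -0.4, 0.5]
width: 0.017
grip_force: 4.6
```

Request:
{"method": "step_arm", "body": {
  "delta_pos": [
    [-0.12,0.003,-0.02],
    [-0.12,0.003,-0.02],
    [-0.12,0.003,-0.02],
    [0,0,0]
  ],
  "turn": [0,0,0,0]
}}

```text
time: 33.45
ee_pos: [0.4725, -0.2024, 0.1622]
eef_rot: [0.715, 0.699, 0.0, -0.0]
ft_force: [0.3, 1.0, -0.8]
width: 0.0179
grip_force: 4.5
```

```bash
python3 chk.py
```

```text
side foot [-0.0697 -0.0156  0.0237] [-0.0773 -0.0266  0.0117] [-0.0603  0.0035  0.0316]
side plane 2345 [ 0.9637 -0.0116  0.2666] lean 0.269828569434718 yaw err -0.012086352970182452 y [-0.0751  0.0469] z [0.0319 0.1892] x at z=.003: 0.017769420291876656
  cap [ 0.0988 -0.0113  0.1022]
top foot [-0.0691 -0.008   0.0268] [-0.0743 -0.0228  0.0212] [-0.0625  0.0053  0.033 ]
top plane 493 [0.9628 0.0082 0.27  ] lean 0.27334858226291764 yaw err 0.008484956042231182 y [-0.0444  0.0556] z [0.0314 0.1912] x at z=.003: 0.020285522851167036
  cap [ 0.1004 -0.0089  0.1035]
wrist foot [-0.0706 -0.0059  0.0248] [-0.0769 -0.0225  0.0155] [-0.061   0.007   0.0312]
wrist plane 6047 [0.9622 0.0086 0.2723] lean 0.2758327044951226 yaw err 0.008906319216841754 y [-0.0525  0.0556] z [0.0343 0.1887] x at z=.003: 0.017688794320652824
  cap [ 0.0971 -0.0084  0.1016]
```

The edge is planted, the foot is about 4 mm above the mat and the leg is fully open. Now I'll ease the fingers open so the chart settles onto its foot without being dragged.

Request:
{"method": "step_arm", "body": {
  "delta_pos": [
    [0,0,0],
    [0,0,0],
    [0,0,0]
  ],
  "turn": [0,0,0],
  "grip": 0.76
}}

```text
time: 33.9
ee_pos: [0.4728, -0.2025, 0.1622]
eef_rot: [0.715, 0.699, -0.0, -0.0]
ft_force: [-1.0, -0.3, -0.8]
width: 0.0208
grip_force: 0.2
```

Request:
{"method": "step_arm", "body": {
  "delta_pos": [
    [0,0,0],
    [0,0,0],
    [0,0,0]
  ],
  "turn": [0,0,0],
  "grip": 0.72
}}

```text
time: 34.2
ee_pos: [0.4729, -0.2025, 0.1623]
eef_rot: [0.715, 0.699, 0.0, 0.0]
ft_force: [0.7, 0.6, -1.1]
width: 0.0238
grip_force: 0.2
```

```bash
python3 chk.py
```

```text
side foot [-0.0699 -0.0151  0.0226] [-0.0776 -0.0263  0.0106] [-0.0606  0.0036  0.03  ]
side plane 2477 [ 0.9608 -0.0109  0.2772] lean 0.2808337005497536 yaw err -0.011301113716813665 y [-0.0749  0.0474] z [0.032  0.1887] x at z=.003: 0.017648489293059195
  cap [ 0.0987 -0.0113  0.1023]
top foot [-0.0693 -0.0082  0.025 ] [-0.0745 -0.0233  0.019 ] [-0.0626  0.0056  0.0309]
top plane 518 [0.9592 0.0244 0.2818] lean 0.28565959103460814 yaw err 0.025382248931652716 y [-0.0139  0.0559] z [0.0315 0.1906] x at z=.003: 0.020496691917129172
  cap [ 0.1005 -0.0091  0.1037]
wrist foot [-0.071  -0.0062  0.0239] [-0.0771 -0.0228  0.0159] [-0.0631  0.0068  0.0267]
wrist plane 7113 [0.9568 0.0087 0.2906] lean 0.2948776069842348 yaw err 0.00905318976030369 y [-0.0596  0.0557] z [0.0349 0.2084] x at z=.003: 0.018245914935961054
  cap [ 0.0971 -0.0084  0.1016]
```

Request:
{"method": "step_arm", "body": {
  "delta_pos": [
    [0,0,0],
    [0,0,0],
    [0,0,0]
  ],
  "turn": [0,0,0],
  "grip": 0.66
}}

```text
time: 34.65
ee_pos: [0.4729, -0.2024, 0.1623]
eef_rot: [0.715, 0.699, 0.0, 0.0]
ft_force: [-0.9, 0.4, -0.9]
width: 0.0292
grip_force: 0.2
```

Request:
{"method": "step_arm", "body": {
  "delta_pos": [
    [-0.06,0,0],
    [0,0,0],
    [0,0,0]
  ],
  "turn": [0,0,0],
  "grip": 0.56
}}

```text
time: 34.95
ee_pos: [0.4715, -0.2024, 0.1624]
eef_rot: [0.715, 0.699, 0.0, 0.0]
ft_force: [-0.1, -0.3, -0.7]
width: 0.0376
grip_force: 0.0
```

Request:
{"method": "step_arm", "body": {
  "delta_pos": [
    [-0.1,0,0],
    [-0.1,0,0],
    [0,0,0]
  ],
  "turn": [0,0,0],
  "grip": 0.35
}}

```text
time: 35.25
ee_pos: [0.4661, -0.2025, 0.1624]
eef_rot: [0.716, 0.699, 0.0, -0.0]
ft_force: [1.1, -0.5, -0.1]
width: 0.0531
grip_force: 0.0
```

```bash
python3 chk.py
```

```text
side foot [-0.0705 -0.0162  0.0205] [-0.0771 -0.0266  0.0093] [-0.0624  0.0033  0.0369]
side plane 2893 [ 0.9487 -0.0101  0.3161] lean 0.321635687419571 yaw err -0.010670483490770617 y [-0.0748  0.0494] z [0.0324 0.1867] x at z=.003: 0.017804376321333554
  cap [ 0.0987 -0.0114  0.1021]
top foot [-0.0708 -0.0072  0.0227] [-0.0744 -0.0238  0.0165] [-0.0658  0.0055  0.0274]
top plane 630 [0.9475 0.0145 0.3193] lean 0.3250357744798368 yaw err 0.015258094502174245 y [-0.0466  0.0556] z [0.0345 0.1892] x at z=.003: 0.020401184727788863
  cap [ 0.1005 -0.0088  0.1037]
wrist foot [-0.0732 -0.0069  0.0211] [-0.077  -0.0226  0.0106] [-0.0698  0.0069  0.0243]
wrist plane 8483 [0.9461 0.0084 0.3237] lean 0.3296411023425419 yaw err 0.008844049423697872 y [-0.0621  0.0555] z [0.0353 0.1861] x at z=.003: 0.017731620226284744
  cap [ 0.097  -0.0078  0.1016]
```

It stands at a lean of .325 rad, which is the fully open value, and it's square and free of the fingers. I'll retreat upwards.

Request:
{"method": "step_arm", "body": {
  "delta_pos": [
    [0,0,0],
    [0,0,0],
    [0,0,0.3],
    [0,0,0.6],
    [0,0,1],
    [0,0,1],
    [0,0,1],
    [0,0,1],
    [0,0,1],
    [0,0,0],
    [0,0,0]
  ],
  "turn": [0,0,0,0,0,0,0,0,0,0,0],
  "grip": 0.15
}}

```text
time: 36.5
ee_pos: [0.4665, -0.2025, 0.3103]
eef_rot: [0.715, 0.699, 0.0, 0.0]
ft_force: [0.4, 0.6, -0.6]
width: 0.0738
grip_force: 0.0
```

```bash
python3 chk.py; python3 - <<'E'
from h import *
c=load("side9");a=c["image"][190:400,180:430]
cv2.imwrite("pics/crop10.png",np.clip(cv2.resize(a,(700,588),interpolation=3)[:,:,::-1]*1.8,0,255).astype(np.uint8))
E
```

```text
side foot [-0.0704 -0.0155  0.0207] [-0.0782 -0.0265  0.0079] [-0.0622  0.0043  0.0355]
side plane 3321 [ 0.948  -0.0069  0.3183] lean 0.3239742081789693 yaw err -0.0072770417513828255 y [-0.0748  0.0517] z [0.0317 0.1867] x at z=.003: 0.01796976705709306
  cap [ 0.0987 -0.0113  0.1022]
top foot [-0.0698 -0.0094  0.0229] [-0.0745 -0.0249  0.0185] [-0.0656  0.0066  0.0274]
top plane 1100 [0.9477 0.0041 0.319 ] lean 0.3247038356760759 yaw err 0.004367053494006106 y [-0.0689  0.0551] z [0.0327 0.1893] x at z=.003: 0.02014585681042513
  cap [ 0.1003 -0.0089  0.1039]
wrist foot [-0.0716 -0.007   0.0216] [-0.0772 -0.0225  0.0114] [-0.0645  0.0062  0.0304]
wrist plane 4089 [0.9466 0.0021 0.3223] lean 0.32814878574753226 yaw err 0.0022114611928415575 y [-0.0712  0.0545] z [0.0334 0.1863] x at z=.003: 0.017287468164313254
  cap [ 0.0972 -0.0091  0.1017]
```

View pics/crop10.png

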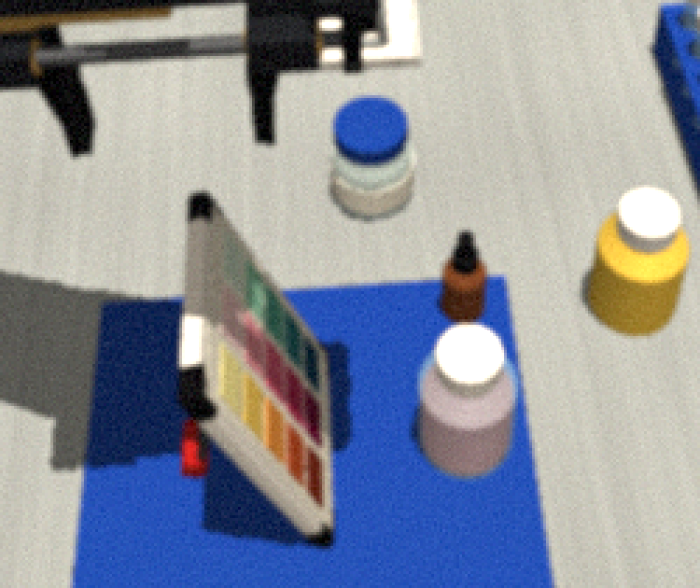

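The last crop shows the chart standing on its lower edge and foot ((320,538) and (195,448)), wholly on the mat, coloured face to the bottle. The sample, dropper and jar are untouched.

```bash
python3 -c "
from bench import *
print(close_job())"
```

```text
the job is handed in; nothing more can be done
None
```

The job is handed in at about 37 s: the chart stands on the mat with its leg fully open, square behind the sample bottle with its coloured face towards it; the leg folded slightly on the first set-down, so I lifted the chart, reopened the leg against the rack's crossbar and set it down again.

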